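# Load a shielded module from the interlocked parts chest into the hooded test fixture

### The arm

A 6-joint arm with a two-finger parallel gripper is mounted at the origin on the work surface. World frame = base frame: x ahead of the robot, y to its left, z up, the work surface at z = 0. Lengths are in m, angles in rad, forces in N, time in s.
With the tool pointing down it reaches from about 0.25 to 0.725 m from the base axis. Payload 4 kg.
Tool frame: the origin (TCP) lies at the very end of the fingers, on their centre line; the grasp point (between the pads) lies 19 mm behind it; z points along the fingers, y is the line along which they close (so a half turn about z gives the same grasp; the last joint's range is limited). The gripper opens to 85 mm and grips with 20 to 120 N. Pads are 22 mm wide; open, the fingers measure 114 mm over their backs; the gripper's body (76 mm by 85 mm) begins 54 mm behind the grasp point. The pads swing forward as they close: fully open they stand 13 mm farther back than shut.
Start: joints at [1.153, 0.241, 0.005, 1.335, 0, 1.571], TCP at [0.203, 0.457, 0.231] pointing down, gripper open.
Joint ranges: [-2.72, 2.72], [-1.05, 1.87], [-1.09, 1.28], [-1.99, 2.15], [-1.42, 1.44], [-3.14, 3.14]. Speed limits (rad/s): [2.79, 2.79, 3.14, 3.14, 3.14, 3.14].

### API

Orientations are given as a unit quaternion [x, y, z, w].
In Python, from workcell import bot, vision, workorder gives the robot as it stands.
- The arm moves only by the shell command python3 -m creep 'ROWS' [OPENING]. ROWS is JSON, a list of rows, each a list of 2 entries, a list of its own where there are three numbers: the shift along the tool's x, y, z in mm, then the turn, a rotation vector about the tool's x, y, z in rad. In form: [[[dx, dy, dz], [wx, wy, wz]], ...]. A call has 1 to 12 rows; each row shifts and turns the commanded pose from where the row before left it, along the tool's axes as they then stand; what a row does not reach is not made up. A row lasts 1/8 s, in which the tool goes at most 62.5 mm and 10.7 degrees, less where a joint would pass 70% of its speed; a pose out of reach is approached as far as the arm can. A call is refused whole if a number of a shift passes 62.5 or a number of a turn 0.188, either way. A call with a gripper value outside its range is refused whole. OPENING is the finger opening in mm, from 0 to 85.4, set as the call begins (- or left out, the last holds). The fingers move at their own pace and stop on an object; the grip force is fixed at half the most. Time passes only in rows, so rows that do not move let the fingers close. It gives the time, the measured TCP pose, the force, the opening and the grip force at its end, in the units of the state.
- bot.get_obs(): the state, without advancing time (a new reading comes with each control period).
- vision.camera(name): name is "side" or "top" or "wrist"; returns a dict with "image" (420x560x3 uint8, blue, green, red), "z_map" (420x560 float32, m along the optical axis (not along the pixel's ray), 0 where there is no reading), "K" (3x3 intrinsics, pixels), "rvec" (rotation vector, rad) and "tvec" (3), from world to camera coordinates, as OpenCV has them; the wrist camera has in their place "tool_from_camera" (4x4, takes a point from camera to tool coordinates, whose origin is the TCP and whose axes are the flange's). Camera axes: x right, y down, z forward; pixel columns grow to the right and rows downward; lengths in m; the calibration is good to about 2 mm. A picture is of the moment at which its call begins: read the wrist's pose just before it.
- workorder.job_done(): hands the job in; it is judged then, once.
Trained networks look in a picture, given as the dict that the camera call returned (one of the last four; its "shot" number tells which), for a name from the list of things; names that differ only in an ending like _2 or _b are one class to them, and where a whole thing is asked for, a point or a joint stands for the part that bears it (a point fixed in the world has none). Each returns a list of dicts, best first, with "score" (0 to 1); they miss things now and then, are a little off and sometimes report something else, mostly with a low value. They report only what shows in the picture. A call takes as long as a camera call. They do not tell look-alikes from the thing itself.
- vision.spot_in(picture, query): "position" ([column, row] in pixels, amid what is visible of it).
- vision.place_of(picture, query): "position" ([column, row] in pixels: a listed point, or the origin of a listed thing).
The state is a dict: "clock": time; "joint_pos": joint angles; "joint_vel": joint speeds; "tau": joint torques, N m; "eef_pos": TCP position; "tool_rot": TCP orientation; "ft_force": force on the tool from outside, world axes, zero at the start; "ft_torque": the same for the moment, N m; "grip_width": finger opening in m; "grasp_force": force on a finger pad.
Only numpy, scipy, OpenCV 4.12 (cv2) and the standard library are available. Lean on these libraries where they do the work, as an engineer would, in place of code of your own. Each camera call takes 0.05 s, during which the arm holds its last target. There are 200 camera calls.

### The job

First swing the clear hood of the test fixture up by its handle until its spring carries it over and it stays fully open, then push the open drawer of the parts chest fully shut, so that the interlock frees the other drawer, and pull that one well open. Take the aluminium module out of it, set it down flat on the copper grounding plate and let go of it, then take it again by its long sides and lay it down gently, lid up and flat, in the fixture's nest between the two blue end blocks. Leave the hood open and the shut drawer shut, and do not drop the module or disturb the other things lying about.

Things in the scene. Friction and masses are not known exactly. Their poses are not given: they have to be found in the camera images.
- fixture: Cream test fixture, fixed to the bench, base 200 x 210 x 30 mm. Origin on the bench surface; axes: x points away from its front (handle side) towards its hinge, y to the left, z up. The base reaches from x=-165 to x=+35 mm. Its place varies: left or right half of the bench, the chest in the other half.
- nest (a point): Centre of the nest floor, 80 mm before the fixture's origin, 30 mm above the bench, axes as the fixture. The module's long axis goes along y, either way round, 2.5 mm play all round. Blue end blocks at y=+-29.5 mm (inner faces; 14 mm thick, 36 mm in x, 50 mm above the floor) keep its ends from being held here; black rails at x=+-20.5 mm are only 5 mm high, 4 thick, 40 long.
- hood (a joint): Angle of the clear, orange-edged hood (200 mm wide, 160 mm deep, 65 mm high, 0.5 kg): 0 shut (at the start), 2.0 rad fully open, leaning back. A toggle spring and its weight press it shut (about 4 N at the handle) below 1.15 rad; let go beyond that (better 1.3 or more) they carry it open by themselves, damped, in about 1 s; let go before, it falls shut.
- hood_handle (a point): Middle of the hood's black round bar handle, 12 mm thick, 100 mm long along the fixture's y, 45 mm in front of the hood's front panel; 80 mm above the bench when shut. Site axes turn with the hood; shut, they are the fixture's.
- hood_hinge (a point): Middle of the hood's hinge line, which runs along the fixture's y, 35 mm above the bench. The handle moves on a circle about it (radius 217 mm), up and away from the robot.
- chest: Blue parts chest, fixed to the bench, 300 mm wide, 215 mm deep, 78 mm high, two drawers side by side. Origin on the bench under the middle of its front face; x points into the chest, y to the left, z up. Drawers slide out along -x.
- drawer_right (a joint): How far the right drawer (cream front, at y=-72 mm) is out, in m: 0 fully shut, 0.11 the most. It stands open at the start, with a copper coil in it. Friction 1 N. While it is more than a few mm out, the interlock holds the left drawer shut (and the reverse).
- drawer_right_handle (a point): Middle of the right drawer's round steel bar handle, 12 mm thick, 80 mm long along y, 40 mm in front of the drawer front, 55 mm above the bench. Axes as the chest.
- drawer_left (a joint): How far the left drawer (blue front, at y=+72 mm) is out, in m: 0 fully shut (at the start), 0.11 the most.
- drawer_left_handle (a point): Middle of the left drawer's handle, the same kind. When the drawer is shut it lies 52 mm in front of the chest's front face.
- module_center (a point): Centre of the aluminium module: 36 mm (x) by 54 (y, long axis) by 30 (z; lid with yellow label up), 0.18 kg. It starts in the left drawer, hidden until that is opened, mid-width, 55 mm behind the chest's front face when shut, on a floor 13 mm above the bench. Black foam 3 mm off its long sides (37 mm high) leaves only its ends to hold, with 30 mm free beyond each.
- plate: Copper grounding plate, 90 x 90 x 4 mm, fixed to the bench in the middle in front of the robot; origin at the centre of its underside.
- flask: Bottle, 48 mm across, 120 mm high, standing behind the plate; to be left alone. Origin at its foot.
- spool: Metal solder spool, 52 mm across, 40 mm high, behind the plate; to be left alone. Origin at its foot.
- meter: Yellow multimeter, 150 x 75 x 34 mm, lying at the left side; to be left alone.
- tray: Blue open tray, 120 x 90 x 45 mm, at the right side; to be left alone.
Not all that is in view belongs to the job. Of the things that look like the plate, the middle-sized one is meant.

How it is judged:
On the way, in this order (a step that is already met when the one before it is completed fails the run):
1. the hood stays fully open, let go (value of joint hood above 1.85 rad and contact force between the fingers and hood below 0.1 N), for 0.2 s.
2. the right drawer is fully shut (value of joint drawer_right below 0.004 m), for 0.1 s.
3. the left drawer is well open (value of joint drawer_left above 0.075 m), for 0.1 s.
4. the module lies flat on the copper plate, let go (horizontal distance between module_center and plate below 0.045 m and height (world z) of module_center below 0.023 m and angle between module_center's own z axis and vertical below 0.1 rad and contact force between the fingers and module below 0.1 N and contact force between module and plate above 0.5 N), for 0.2 s.
At the end, for the whole second after the job is handed in: The hood stands open beyond 1.85 rad, the right drawer is within 4 mm of shut, and the module lies at rest in the nest, lid up within 0.1 rad, centred within 5 mm, its centre less than 18 mm above the nest floor, its long axis within 0.15 rad of the nest's y. The left drawer may stay open (value of joint hood above 1.85 rad and value of joint drawer_right below 0.004 m and x of module_center in the frame of nest between -0.005 and 0.005 m and y of module_center in the frame of nest between -0.005 and 0.005 m and z of module_center in the frame of nest below 0.018 m and angle between module_center's own z axis and vertical below 0.1 rad and angle between the y axis of module_center and the y axis of nest, either way round below 0.15 rad and linear speed of module below 0.02 m/s); the robot touches nothing.
It fails at once if the bottle, spool, meter or tray is shifted by more than 30 mm (distance of any of flask, spool, meter, tray from where it was at the start of the episode above 0.03 m).
It fails at once if the module is dropped onto the plate or into the nest (moves faster than 0.45 m/s there, a fall of some 10 mm, while not held) (linear speed of module above 0.45 m/s and contact force between the fingers and module below 0.1 N and (horizontal distance between module_center and nest below 0.05 m or horizontal distance between module_center and plate below 0.07 m)).
It also fails if it takes over 72 s, if anything falls off the work surface, if the arm or the gripper's body presses on something with over 40 N, if the wrist force passes 120 N, or if a joint passes its speed limit or range.

## Working session

There is one attempt and no reset: what is moved stays moved. The work goes in short steps, Python scripts to look and compute and a shell command to move; the robot and the scene stay as the last step left them, time stands still between calls to the robot, and variables do not carry over. Pictures are saved under pics/ and viewed, at most 13 in all, crops included, and the job is handed in when it is done.

```bash
ls; mkdir -p pics
cat > h.py <<'E'
import numpy as np, cv2
from scipy.spatial.transform import Rotation as R
from workcell import bot, vision, workorder
def world(p,px,z=None,win=2):
    """pixel->world by depth, or by intersecting plane z"""
    K=p["K"]; ray=np.linalg.inv(K)@[px[0],px[1],1]
    if "rvec" in p:
        Rm=cv2.Rodrigues(np.array(p["rvec"]))[0]; t=np.array(p["tvec"]).ravel()
        A=Rm.T; c=-Rm.T@t
    else:
        T=np.array(p["tool_from_camera"]); o=p["obs"]
        Rt=R.from_quat(o["tool_rot"]).as_matrix()
        A=Rt@T[:3,:3]; c=Rt@T[:3,3]+np.array(o["eef_pos"])
    d=A@ray
    if z is not None: return c+d*(z-c[2])/d[2]
    u,v=int(round(px[0])),int(round(px[1]))
    w=p["z_map"][max(v-win,0):v+win+1,max(u-win,0):u+win+1]; w=w[w>0]
    return c+d*np.median(w) if len(w) else None
def cam(n):
    o=bot.get_obs(); p=vision.camera(n); p["obs"]=o; return p
E
python3 - <<'E'
from h import *
o=bot.get_obs(); print({k:np.round(v,3).tolist() for k,v in o.items()})
for n in("top","side"):
    p=cam(n); cv2.imwrite(f"pics/{n}0.png",p["image"])
    for q in "fixture nest hood_handle hood_hinge chest drawer_right_handle drawer_left_handle plate flask spool meter tray".split():
        for r in vision.place_of(p,q)[:3]:
            w=world(p,r["position"]); print(n,q,round(r["score"],2),np.round(r["position"]),None if w is None else np.round(w,3))
E
```

```text
pics
{'clock': 0.0, 'joint_pos': [1.153, 0.241, 0.004, 1.335, 0.0, 1.571], 'joint_vel': [0.0, 0.0, -0.001, 0.002, 0.0, 0.0], 'tau': [-0.001, -37.231, 25.241, 0.017, -0.0, 0.0], 'eef_pos': [0.203, 0.456, 0.23], 'tool_rot': [0.207, 0.978, -0.001, -0.0], 'ft_force': [0.259, -0.015, 0.359], 'ft_torque': [0.011, 0.01, -0.004], 'grasp_force': 0.0, 'grip_width': 0.085}
top fixture 0.78 [204. 180.] [0.577 0.282 0.1  ]
top hood_handle 0.86 [194. 239.] [0.39  0.307 0.085]
top hood_hinge 0.55 [391. 224.] [ 0.456 -0.319  0.056]
top chest 0.98 [370. 186.] [ 0.577 -0.247  0.07 ]
top drawer_right_handle 0.84 [390. 225.] [ 0.453 -0.316  0.057]
top drawer_left_handle 0.73 [195. 240.] [0.388 0.304 0.085]
top drawer_left_handle 0.64 [348. 198.] [ 0.536 -0.177  0.057]
top plate 0.84 [288. 227.] [0.441 0.011 0.004]
top plate 0.72 [336. 252.] [ 0.364 -0.15   0.004]
top plate 0.62 [213. 278.] [0.264 0.254 0.007]
top flask 0.47 [286. 154.] [0.673 0.027 0.077]
top spool 0.63 [296. 173.] [ 0.616 -0.009  0.04 ]
top meter 0.96 [118. 196.] [0.525 0.574 0.035]
top tray 0.67 [458. 207.] [ 0.524 -0.551  0.003]
side hood_handle 0.94 [242. 147.] [0.378 0.412 0.006]
side hood_hinge 0.75 [307. 166.] [0.605 0.258 0.032]
side chest 0.88 [314. 304.] [ 0.578 -0.281  0.011]
side drawer_right_handle 0.9 [269. 310.] [ 0.458 -0.322  0.058]
side drawer_left_handle 0.91 [296. 264.] [ 0.533 -0.181  0.059]
side plate 0.9 [205. 178.] [0.256 0.243 0.005]
side plate 0.81 [231. 268.] [ 0.352 -0.145  0.003]
side plate 0.69 [266. 228.] [0.458 0.005 0.002]
side flask 0.74 [340. 220.] [0.682 0.002 0.035]
side spool 0.87 [318. 229.] [ 0.613 -0.034  0.036]
side meter 0.8 [279. 117.] [0.521 0.555 0.035]
side tray 0.75 [297. 408.] [ 0.512 -0.547  0.003]
side tray 0.31 [311. 161.] [0.622 0.294 0.028]
```

Run:
```python
from h import *
a=cv2.imread("pics/top0.png")[120:310,90:500]; a=cv2.resize(a,None,fx=1.95,fy=1.95,interpolation=cv2.INTER_CUBIC)
cv2.imwrite("pics/top0b.png",a)
```

```text
(no output)
```

View pics/top0b.png

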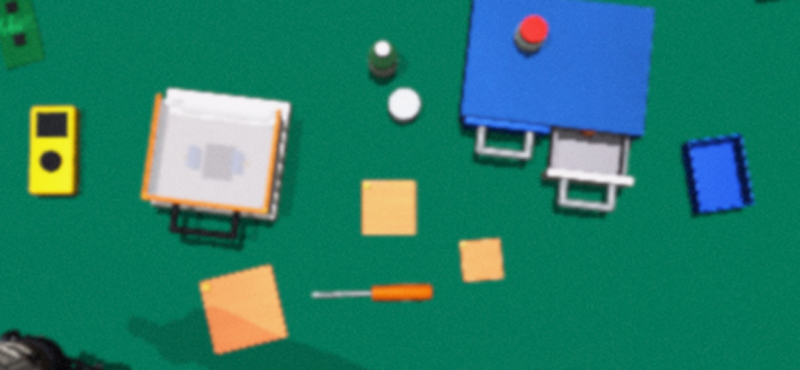

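View pics/side0.png

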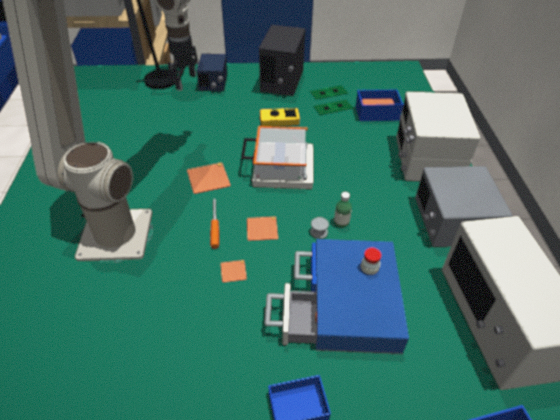

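The top view shows the fixture on the left, with its handle at about px (195,239), and the chest on the right, with its handles at (348,198) and (390,225). There are three copper squares: large at (213,278), middle at (288,227) and small at (336,252). By the description, the middle one at (288,227) is the plate, at about (0.441, 0.011). The red-capped jar, the screwdriver and the circuit boards are distractors.

Bar handles that could be confused are the black one at (195,239), which is the hood's, and the steel ones at (348,198) and (390,225), which are the drawers'. I'll move towards the black handle and check it from close up.

```bash
python3 -m creep '[[[-41,-16,-6],[0,0,0]],[[-41,-16,-6],[0,0,0]],[[-41,-16,-6],[0,0,0]],[[-41,-16,-6],[0,0,0]],[[-41,-16,-6],[0,0,0]],[[0,0,0],[0,0,0.187]],[[0,0,0],[0,0,0.187]],[[0,0,0],[0,0,0.187]],[[0,0,0],[0,0,0.187]],[[0,0,0],[0,0,0.187]],[[0,0,0],[0,0,0.187]],[[0,0,0],[0,0,0.187]]]' 40
cat >> h.py <<'E'
def go(target,ydir,approach=(0,0,-1)):
    """print turn and shift (tool axes after the turn) to a TCP target"""
    o=bot.get_obs(); R0=R.from_quat(o["tool_rot"])
    z=np.array(approach,float); z/=np.linalg.norm(z)
    y=np.array([np.cos(ydir),np.sin(ydir),0]); y-=z*(y@z); y/=np.linalg.norm(y)
    best=None
    for s in(1,-1):
        Rt=R.from_matrix(np.c_[np.cross(s*y,z),s*y,z]); rv=(R0.inv()*Rt).as_rotvec()
        if best is None or np.linalg.norm(rv)<np.linalg.norm(best[0]): best=(rv,Rt)
    d=np.array(target)-o["eef_pos"]
    print("turn",np.round(best[0],3),"shift after",np.round(best[1].inv().apply(d)*1e3,1),"shift before",np.round(R0.inv().apply(d)*1e3,1),"pos",np.round(o["eef_pos"],4),"q6",np.round(o["joint_pos"],2),"clock",round(o["clock"],2))
E
python3 - <<'E'
from h import *
p=cam("wrist"); cv2.imwrite("pics/w1.png",p["image"]); print(np.round(p["tool_from_camera"],3).tolist())
for q in "fixture hood_handle hood_hinge nest".split():
    for r in vision.place_of(p,q)[:3]:
        w=world(p,r["position"]); print(q,round(r["score"],2),np.round(r["position"]),None if w is None else np.round(w,3))
E
```

```text
clock: 2.8
eef_pos: [0.3578, 0.3007, 0.2613]
tool_rot: [0.762, 0.648, 0.0, 0.0]
ft_force: [0.0, -0.1, 0.2]
grip_width: 0.0403
grasp_force: 0.0
[[0.0, -0.951, -0.308, 0.079], [1.0, 0.0, 0.001, -0.002], [-0.001, -0.308, 0.951, -0.141], [0.0, 0.0, 0.0, 1.0]]
fixture 0.55 [450. 153.] [0.539 0.31  0.098]
hood_handle 0.62 [305. 175.] [0.388 0.309 0.084]
```

View pics/w1.png

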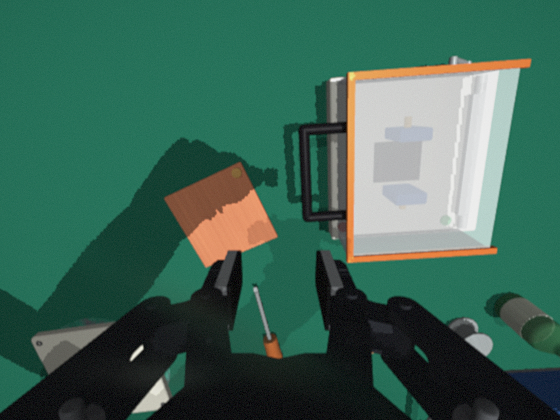

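The picture shows the black bar handle of the orange-edged hood. The bar runs from about px (303,128) to (308,218), its middle is near (305,173), and it is clear of the fingers. I'll measure the bar's direction next.

Run:
```python
from h import *
p=cam("wrist"); g=p["image"].astype(int).max(2)
pts=[]
for v in range(134,214,2):
    u=[c for c in range(290,322) if g[v,c]<45 and .0<p["z_map"][v,c]]
    for c in u:
        w=world(p,(c,v),win=0)
        if w is not None and .072<w[2]<.1: pts.append(w)
pts=np.array(pts); print(len(pts),pts.mean(0),pts.min(0),pts.max(0))
u,s,vt=np.linalg.svd(pts-pts.mean(0)); print(vt[0]); yaw=np.arctan2(-vt[0][0],vt[0][1]) if vt[0][1]>0 else np.arctan2(vt[0][0],-vt[0][1]); print("yaw",yaw)
a=world(p,(303,124),z=.082);b=world(p,(308.5,220),z=.082); print(a,b,(a+b)/2,np.linalg.norm(a-b), np.arctan2(-(a-b)[0],(a-b)[1]))
c=world(p,(305.5,173),z=.08); go([c[0],c[1],.25],yaw); go([c[0],c[1],.064],yaw)
```

```text
329 [0.38827311 0.30919685 0.08345397] [0.37859593 0.26182598 0.07827573] [0.41018817 0.35386501 0.08602606]
[ 0.10417449  0.99453188 -0.00734972]
yaw -0.10436666775198214
[0.39227144 0.36363634 0.082     ] [0.38488421 0.25470479 0.082     ] [0.38857783 0.30917056 0.082     ] 0.10918174539314925 -0.0677116255660844
turn [ 0.   -0.   -0.05] shift after [12.9 29.5 11.3] shift before [14.4 28.8 11.3] pos [0.3578 0.3007 0.2613] q6 [ 0.7   0.16 -0.01  1.39 -0.    2.42] clock 3.1
turn [ 0.   -0.   -0.05] shift after [ 12.9  29.5 197.3] shift before [ 14.4  28.8 197.3] pos [0.3578 0.3007 0.2613] q6 [ 0.7   0.16 -0.01  1.39 -0.    2.42] clock 3.1
```

```bash
python3 -m creep '[[[7,14.5,50],[0,0,-0.035]],[[7,14.5,50],[0,0,0]],[[0,0,50],[0,0,0]],[[0,0,40],[0,0,0]],[[0,0,8],[0,0,0]],[[0,0,0],[0,0,0]]]' 40
python3 -m creep '[[[0,0,0],[0,0,0]],[[0,0,0],[0,0,0]],[[0,0,0],[0,0,0]],[[0,0,0],[0,0,0]]]' 0
python3 - <<'E'
from h import *
go([.3885,.309,.062],-.085)
# arc waypoints, hinge 212 mm along x
o=np.array(bot.get_obs()["eef_pos"]); yw=-.085; ex=np.array([np.cos(yw),np.sin(yw),0]); prev=0,0
for t in np.arange(.1,1.55,.1):
    a=np.arctan2(45,212)+t; q=(212-217*np.cos(a), 217*np.sin(a)-45); print(round(t,1),np.round([q[0]-prev[0],q[1]-prev[1]],1),np.round(q,0)); prev=q
E
```

```text
clock: 3.85
eef_pos: [0.3887, 0.3108, 0.0638]
tool_rot: [0.748, 0.663, 0.0, -0.0]
ft_force: [0.3, 0.9, -0.1]
grip_width: 0.0398
grasp_force: 0.0
clock: 4.35
eef_pos: [0.3902, 0.3116, 0.0654]
tool_rot: [0.748, 0.663, 0.002, 0.001]
ft_force: [1.2, -0.4, 6.2]
grip_width: 0.0098
grasp_force: 58.6
turn [ 0.004 -0.003 -0.035] shift after [-2.7 -1.5  3.4] shift before [-2.8 -1.4  3.4] pos [0.3902 0.3116 0.0654] q6 [ 0.67  0.37 -0.27  0.92 -0.    2.37] clock 4.35
0.1 [ 5.3 21. ] [ 5. 21.]
0.2 [ 7.6 20.3] [13. 41.]
0.3 [ 9.6 19.4] [23. 61.]
0.4 [11.5 18.4] [34. 79.]
0.5 [13.3 17.1] [47. 96.]
0.6 [14.9 15.7] [ 62. 112.]
0.7 [16.4 14.2] [ 79. 126.]
0.8 [17.8 12.5] [ 96. 139.]
0.9 [18.9 10.6] [115. 149.]
1.0 [19.9  8.7] [135. 158.]
1.1 [20.6  6.7] [156. 165.]
1.2 [21.2  4.6] [177. 169.]
1.3 [21.6  2.4] [199. 172.]
1.4 [21.7  0.3] [220. 172.]
1.5 [21.6 -1.9] [242. 170.]
```

```bash
python3 -m creep '[[[0,5,-21],[0,0,-0.02]],[[0,8,-20],[0,0,0]],[[0,10,-19],[0,0,0]],[[0,11,-18],[0,0,0]],[[0,13,-17],[0,0,0]]]' 0
```

```text
clock: 4.97
eef_pos: [0.4328, 0.3075, 0.1583]
tool_rot: [0.741, 0.671, -0.001, -0.004]
ft_force: [-2.9, 7.0, -5.3]
grip_width: 0.0098
grasp_force: 58.2
```

```bash
python3 -m creep '[[[0,15,-16],[0,0,0]],[[0,16,-14],[0,0,0]],[[0,18,-12.5],[0,0,0]],[[0,19,-10.5],[0,0,0]],[[0,20,-8.5],[0,0,0]],[[0,20.5,-6.5],[0,0,0]],[[0,21,-4.5],[0,0,0]]]' 0
```

```text
clock: 5.85
eef_pos: [0.5636, 0.2954, 0.2361]
tool_rot: [0.741, 0.671, 0.004, -0.002]
ft_force: [-5.1, 5.5, 13.0]
grip_width: 0.0095
grasp_force: 64.2
```

```bash
python3 -m creep '[[[0,21.5,-2.5],[0,0,0]],[[0,21.5,0],[0,0,0]],[[0,11,0],[0,0,0]],[[0,0,0],[0,0,0]]]' 0; python3 -m creep '[[[0,0,0],[0,0,0]],[[0,5,-25],[0,0,0]],[[0,0,-50],[0,0,0]],[[0,-30,-20],[0,0,0]],[[0,-50,0],[0,0,0]],[[0,-50,0],[0,0,0]],[[0,0,0],[0,0,0]],[[0,0,0],[0,0,0]]]' 70
python3 - <<'E'
from h import *
for n in ("top",):
    p=cam(n); cv2.imwrite("pics/top1.png",cv2.resize(p["image"][100:310,90:490],None,fx=1.9,fy=1.9))
    for q in ["hood_handle","nest","hood_hinge","fixture"]:
        for r in vision.place_of(p,q)[:2]: print(q,r["score"],r["position"],world(p,r["position"]))
E
```

```text
clock: 6.35
eef_pos: [0.6202, 0.2901, 0.2368]
tool_rot: [0.742, 0.671, 0.005, -0.0]
ft_force: [3.4, 5.0, 6.9]
grip_width: 0.0094
grasp_force: 66.7
clock: 7.35
eef_pos: [0.4935, 0.2997, 0.3287]
tool_rot: [0.742, 0.671, 0.0, 0.0]
ft_force: [-0.0, 0.5, -0.1]
grip_width: 0.0702
grasp_force: 0.0
hood_handle 0.92 [199.8, 121.0] [0.73617412 0.2818161  0.20847034]
hood_handle 0.37 [350.8, 197.4] [ 0.53930695 -0.18812268  0.05671055]
nest 0.75 [201.9, 202.5] [0.51210964 0.2980588  0.03186969]
hood_hinge 0.8 [205.2, 172.5] [0.61122627 0.29050218 0.03850554]
fixture 0.69 [206.9, 181.1] [0.58374683 0.28480839 0.03181017]
```

View pics/top1.png

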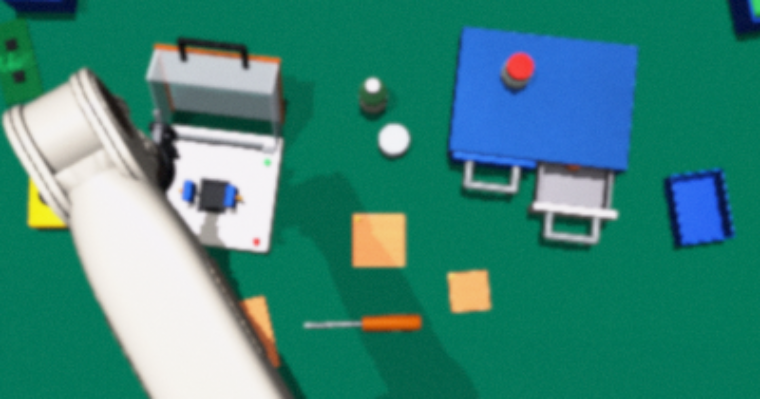

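The hood stands fully open, with its handle at px (200,121). The nest shows at (202,202). Next I'll go over to the chest.

```bash
python3 -m creep '[[[-50,-3,4],[0,0,0]],[[-50,-3,4],[0,0,0]],[[-50,-3,4],[0,0,0]],[[-50,-3,4],[0,0,0]],[[-50,-3,4],[0,0,0]],[[-50,-3,4],[0,0,0]],[[-50,-3,4],[0,0,0]],[[-50,-3,4],[0,0,0]],[[-50,-3,4],[0,0,0]],[[-50,-3,4],[0,0,0]],[[-50,-3,4],[0,0,0]],[[0,0,0],[0,0,0]]]' 0
python3 - <<'E'
from h import *
p=cam("wrist"); cv2.imwrite("pics/w2.png",p["image"])
for q in "drawer_right_handle drawer_left_handle chest".split():
    for r in vision.place_of(p,q)[:3]:
        w=world(p,r["position"]); print(q,round(r["score"],2),np.round(r["position"]),None if w is None else np.round(w,3))
go([.4,-.3,.25],-.07)
E
```

```text
clock: 9.1
eef_pos: [0.4044, -0.2474, 0.2835]
tool_rot: [0.744, 0.668, -0.0, -0.0]
ft_force: [-0.1, 0.1, -0.2]
grip_width: 0.0
grasp_force: 0.0
drawer_right_handle 0.57 [321. 224.] [ 0.452 -0.317  0.059]
drawer_left_handle 0.76 [381. 109.] [ 0.533 -0.178  0.059]
chest 0.88 [396. 160.] [ 0.57  -0.25   0.014]
turn [-0.   -0.   -0.03] shift after [-56.8  -1.4  34.4] shift before [-56.8   0.3  34.3] pos [ 0.4054 -0.2435  0.2844] q6 [-0.54  0.17  0.05  1.45  0.    1.13] clock 9.3
```

View pics/w2.png

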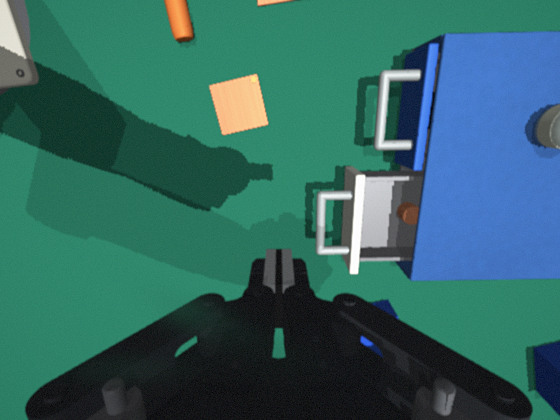

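The chest handles show at px (321,224) for the right one, with the drawer open and the coil visible, and (381,109) for the left one, which is shut. The geometry gives a chest yaw of about -0.067 and the right drawer about 71 mm out.

```bash
python3 -m creep '[[[-35,-5,30],[0,0,-0.035]],[[-35,-5,45],[0,0,0]],[[0,0,55],[0,0,0]],[[0,0,55],[0,0,0]],[[0,0,50],[0,0,0]],[[0,0,0],[0,0,0]]]' 0
python3 - <<'E'
from h import *
go([.3976,-.3133,.045],-.067)
E
```

```text
clock: 10.05
eef_pos: [0.387, -0.3094, 0.0462]
tool_rot: [0.729, 0.684, -0.001, -0.005]
ft_force: [1.1, -0.1, 0.6]
grip_width: 0.0001
grasp_force: 0.0
turn [-0.007 -0.005  0.003] shift after [-3.2 10.8  1.2] shift before [-3.2 10.8  1.1] pos [ 0.387  -0.3094  0.0462] q6 [-0.67  0.4  -0.29  0.89  0.    0.96] clock 10.05
```

```bash
python3 -m creep '[[[-3,25,1],[0,0,0]],[[0,20,0],[0,0,0]],[[0,20,0],[0,0,0]],[[0,20,0],[0,0,0]],[[0,12,0],[0,0,0]],[[0,6,0],[0,0,0]],[[0,0,0],[0,0,0]]]' 0;python3 -m creep '[[[0,6,0],[0,0,0]],[[0,6,0],[0,0,0]],[[0,0,0],[0,0,0]]]' 0
```

```text
clock: 10.92
eef_pos: [0.4925, -0.3225, 0.049]
tool_rot: [0.73, 0.684, 0.0, 0.0]
ft_force: [0.0, -0.5, -0.7]
grip_width: 0.0001
grasp_force: 0.0
clock: 11.3
eef_pos: [0.5044, -0.3237, 0.0482]
tool_rot: [0.73, 0.683, 0.0, 0.0]
ft_force: [-0.2, -0.2, -0.3]
grip_width: 0.0001
grasp_force: 0.0
```

```bash
python3 -m creep '[[[0,5,0],[0,0,0]],[[0,0,0],[0,0,0]]]' 0;python3 -m creep '[[[0,5,0],[0,0,0]],[[0,0,0],[0,0,0]]]' 0
python3 - <<'E'
from h import *
p=cam("wrist"); cv2.imwrite("pics/w3.png",p["image"])
E
```

```text
clock: 11.55
eef_pos: [0.5057, -0.3237, 0.048]
tool_rot: [0.73, 0.683, -0.002, -0.002]
ft_force: [-8.4, -0.0, 5.8]
grip_width: 0.0001
grasp_force: 4.8
clock: 11.8
eef_pos: [0.5059, -0.3237, 0.0479]
tool_rot: [0.731, 0.682, -0.005, -0.006]
ft_force: [-18.3, 1.1, 13.8]
grip_width: 0.0003
grasp_force: 11.5
```

View pics/w3.png

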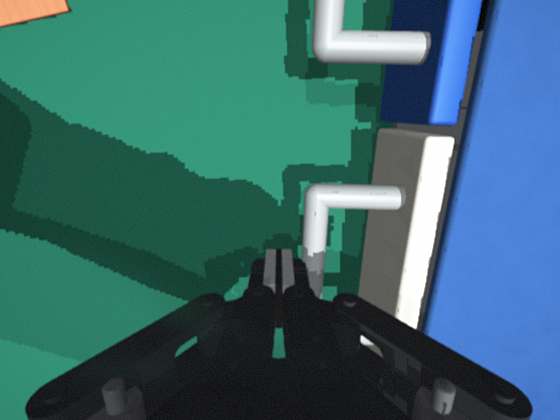

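The right drawer is shut. Its front, at px (430,230), lines up with the blue one, and the contact force is 18 N. Next is the left handle.

```bash
python3 -m creep '[[[0,-30,0],[0,0,0]],[[0,0,-50],[0,0,0]],[[0,0,-50],[0,0,0]],[[50,10,0],[0,0,0]],[[50,10,0],[0,0,0]],[[45,20,0],[0,0,0]],[[0,0,0],[0,0,0]],[[0,0,0],[0,0,0]]]' 36
python3 - <<'E'
from h import *
p=cam("wrist")
for q in "drawer_right_handle drawer_left_handle".split():
    for r in vision.place_of(p,q)[:3]:
        w=world(p,r["position"]); print(q,round(r["score"],2),np.round(r["position"]),None if w is None else np.round(w,3))
go([.5327,-.178,.037],-.067)
E
```

```text
clock: 12.85
eef_pos: [0.5334, -0.1802, 0.1482]
tool_rot: [0.73, 0.684, -0.0, 0.0]
ft_force: [-0.5, -0.7, -0.2]
grip_width: 0.036
grasp_force: 0.0
drawer_right_handle 0.64 [278. 345.] [ 0.522 -0.318  0.06 ]
drawer_left_handle 0.59 [281. 207.] [ 0.534 -0.176  0.06 ]
turn [-0.     0.    -0.001] shift after [  3.2  -0.5 111.2] shift before [  3.2  -0.4 111.2] pos [ 0.5329 -0.1813  0.1482] q6 [-0.33  0.41  0.03  1.19 -0.    1.31] clock 13.0
```

```bash
python3 -m creep '[[[3,0,35],[0,0,0]],[[0,0,35],[0,0,0]],[[0,0,30],[0,0,0]],[[0,0,11],[0,0,0]],[[0,0,0],[0,0,0]]]' 36
python3 -m creep '[[[0,0,0],[0,0,0]],[[0,0,0],[0,0,0]],[[0,0,0],[0,0,0]],[[0,-5,0],[0,0,0]],[[0,-15,0],[0,0,0]],[[0,-15,0],[0,0,0]],[[0,-15,0],[0,0,0]],[[0,-15,0],[0,0,0]],[[0,-15,0],[0,0,0]],[[0,-15,0],[0,0,0]],[[0,-8,0],[0,0,0]],[[0,0,0],[0,0,0]]]' 0
```

```text
clock: 13.62
eef_pos: [0.533, -0.1778, 0.0369]
tool_rot: [0.73, 0.683, -0.0, -0.001]
ft_force: [0.6, -0.3, 0.5]
grip_width: 0.0358
grasp_force: 0.0
clock: 15.12
eef_pos: [0.4309, -0.1685, 0.0389]
tool_rot: [0.73, 0.684, 0.002, -0.001]
ft_force: [-0.9, 5.8, 12.8]
grip_width: 0.01
grasp_force: 60.3
```

```bash
python3 -m creep '[[[0,0,0],[0,0,0]],[[0,0,0],[0,0,0]],[[0,0,-50],[0,0,0]],[[0,0,-60],[0,0,0]],[[0,0,-50],[0,0,0]],[[0,50,0],[0,0,0]],[[0,50,0],[0,0,0]]]' 36
python3 -m creep '[[[0,0,0],[0,0,-0.187]],[[0,0,0],[0,0,-0.187]],[[0,0,0],[0,0,-0.187]],[[0,0,0],[0,0,-0.187]],[[0,0,0],[0,0,-0.187]],[[0,0,0],[0,0,-0.187]],[[0,0,0],[0,0,-0.187]],[[0,0,0],[0,0,-0.187]],[[0,0,0],[0,0,-0.075]],[[0,0,0],[0,0,0]]]' 72
python3 - <<'E'
from h import *
p=cam("wrist"); cv2.imwrite("pics/w4.png",p["image"])
for q in "module_center drawer_left_handle".split():
    for r in vision.place_of(p,q)[:3]:
        w=world(p,r["position"]); print(q,round(r["score"],2),np.round(r["position"]),None if w is None else np.round(w,3), world(p,r["position"],z=.028).round(3))
go([.5372,-.1783,.15],1.504)
E
```

```text
clock: 16.0
eef_pos: [0.5318, -0.1775, 0.1985]
tool_rot: [0.73, 0.683, 0.0, 0.001]
ft_force: [0.6, -0.9, 0.1]
grip_width: 0.0358
grasp_force: 0.0
clock: 17.25
eef_pos: [0.5301, -0.177, 0.1965]
tool_rot: [0.033, 0.999, 0.0, -0.001]
ft_force: [-0.7, 0.9, -0.3]
grip_width: 0.072
grasp_force: 0.0
module_center 0.79 [275. 194.] [ 0.53  -0.181  0.042] [ 0.534 -0.181  0.028]
drawer_left_handle 0.58 [278.  88.] [ 0.428 -0.171  0.06 ] [ 0.426 -0.17   0.028]
turn [ 0.    -0.001 -0.   ] shift after [-6.9 -0.8 46.9] shift before [-7.  -0.8 46.9] pos [ 0.5303 -0.177   0.1969] q6 [-0.32  0.37  0.1   1.3  -0.   -0.26] clock 17.4
```

View pics/w4.png

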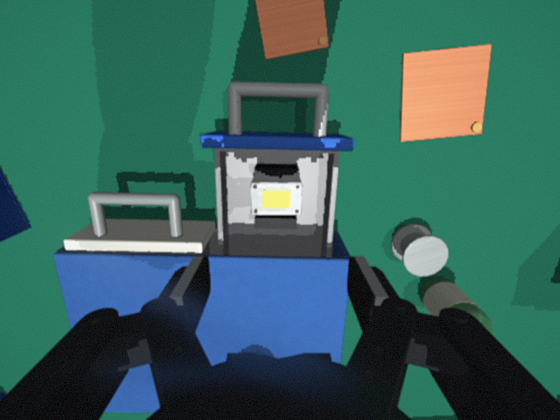

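The module lies in the left drawer with its lid up. Its centre is about px (276,199), it is aligned with the drawer, and the free gaps are beyond its left and right ends.

Run:
```python
from h import *
p=cam("wrist")
g=cv2.cvtColor(p["image"],cv2.COLOR_BGR2HSV); m=cv2.inRange(g,(20,90,120),(35,255,255)); m[:150]=0;m[240:]=0
ys,xs=np.nonzero(m); c=[xs.mean(),ys.mean()]; w=world(p,c,z=.043); print(c,len(xs),w,world(p,c))
go([w[0],w[1],.018],1.504)
```

```text
[np.float64(275.94117647058823), np.float64(198.01307189542484)] 459 [ 0.53494496 -0.18003439  0.043     ] [ 0.53495236 -0.18003513  0.04297425]
turn [ 0.    -0.001  0.   ] shift after [ -4.8  -2.7 179. ] shift before [ -4.9  -2.8 179. ] pos [ 0.5304 -0.177   0.197 ] q6 [-0.32  0.37  0.1   1.3  -0.   -0.26] clock 17.45
```

```bash
python3 -m creep '[[[-5.5,-2.5,45],[0,0,0]],[[0,0,45],[0,0,0]],[[0,0,40],[0,0,0]],[[0,0,30],[0,0,0]],[[0,0,18],[0,0,0]],[[0,0,0],[0,0,0]]]' 72
python3 -m creep '[[[0,0,0],[0,0,0]],[[0,0,0],[0,0,0]],[[0,0,0],[0,0,0]],[[0,0,0],[0,0,0]]]' 30
```

```text
clock: 18.2
eef_pos: [0.5344, -0.1794, 0.0176]
tool_rot: [0.033, 0.999, 0.001, -0.002]
ft_force: [0.3, -0.3, -0.2]
grip_width: 0.0721
grasp_force: 0.0
clock: 18.7
eef_pos: [0.5369, -0.1802, 0.0206]
tool_rot: [0.033, 0.999, -0.0, 0.001]
ft_force: [-0.1, 0.5, 4.5]
grip_width: 0.0525
grasp_force: 64.6
```

```bash
python3 -m creep '[[[0,0,-20],[0,0,0]],[[0,0,-35],[0,0,0]],[[0,0,-45],[0,0,0]],[[0,0,-45],[0,0,0]],[[30,35,-30],[0,0,0]],[[30,35,0],[0,0,0]],[[30,35,0],[0,0,0]],[[30,35,0],[0,0,0]],[[30,38,0],[0,0,0]],[[0,0,0],[0,0,0]],[[0,0,0],[0,0,0]]]' 30
python3 - <<'E'
from h import *
for n in("wrist","top"):
    p=cam(n)
    for r in vision.place_of(p,"plate")[:3]: print(n,r["score"],r["position"],world(p,r["position"],z=.004))
    g=cv2.cvtColor(p["image"],cv2.COLOR_BGR2HSV); m=cv2.inRange(g,(5,70,90),(20,255,255))
    k,l,s,c=cv2.connectedComponentsWithStats(m)
    for i in range(1,k):
        if s[i,4]>200: print(n,s[i],c[i],world(p,c[i],z=.004))
    if n=="wrist":cv2.imwrite("pics/w5.png",p["image"])
go([.445,.008,.03],1.504)
E
```

```text
clock: 20.08
eef_pos: [0.398, 0.0076, 0.1942]
tool_rot: [0.033, 0.999, -0.0, 0.0]
ft_force: [-0.6, 0.1, -2.2]
grip_width: 0.0528
grasp_force: 64.3
wrist 0.92 [139.8, 156.9] [ 0.35473411 -0.1478293   0.004     ]
wrist 0.79 [503.9, 41.7] [0.26384975 0.24479355 0.004     ]
wrist 0.7 [279.0, 217.6] [0.43819774 0.00544705 0.004     ]
wrist [  436     0   124   122 12112] [498.66900594  51.16174042] [0.27219506 0.24095483 0.004     ]
wrist [ 198   80   99   35 2347] [245.758415    96.57221986] [ 0.29862626 -0.02116665  0.004     ]
wrist [ 100  125   74   68 3455] [137.21852388 158.35716353] [ 0.35617706 -0.15111561  0.004     ]
wrist [ 240  181   79   51 3504] [280.39697489 207.01969178] [0.42482988 0.00798731 0.004     ]
top 0.88 [336.2, 252.4] [ 0.36141318 -0.14923118  0.004     ]
top 0.66 [206.9, 179.5] [0.59347617 0.29013529 0.004     ]
top [ 99  61  24  36 764] [110.40183246  78.67146597] [0.93590151 0.63942628 0.004     ]
top [326 242  22  23 445] [336.55955056 252.80674157] [ 0.36010756 -0.15044301  0.004     ]
top [ 193  256   44   45 1427] [214.43798178 278.28941836] [0.26491353 0.25031175 0.004     ]
turn [-0.    -0.    -0.001] shift after [-46.4   4.2 164.1] shift before [-46.4   4.3 164.1] pos [0.3984 0.0069 0.1941] q6 [ 0.02  0.06 -0.31  1.2  -0.    0.08] clock 20.27
```

View pics/w5.png

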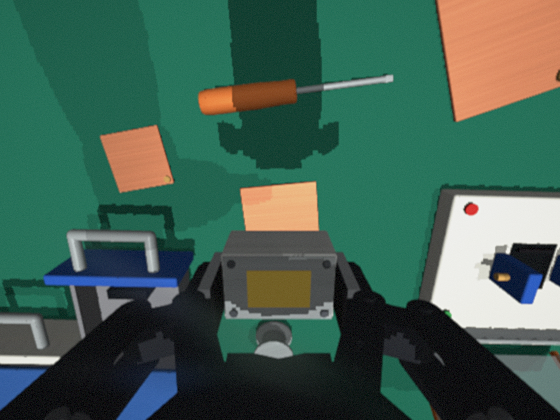

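The module is held level. The middle plate's near edge is at px (241–319, 185), so its centre is about (0.444, 0.007). I'll lower the module there.

```bash
python3 -m creep '[[[-23,1.5,30],[0,0,0]],[[-23,1.5,35],[0,0,0]],[[0,0,40],[0,0,0]],[[0,0,35],[0,0,0]],[[0,0,20],[0,0,0]],[[0,0,10],[0,0,0]],[[0,0,5],[0,0,0]],[[0,0,2],[0,0,0]],[[0,0,2],[0,0,0]],[[0,0,0],[0,0,0]]]' 30
```

```text
clock: 21.52
eef_pos: [0.4444, 0.0076, 0.0157]
tool_rot: [0.033, 0.999, 0.0, 0.0]
ft_force: [-0.2, -0.5, -2.7]
grip_width: 0.0527
grasp_force: 64.3
```

```bash
python3 -m creep '[[[0,0,1.5],[0,0,0]],[[0,0,1.5],[0,0,0]],[[0,0,0],[0,0,0]]]' 30;python3 -m creep '[[[0,0,1],[0,0,0]],[[0,0,1],[0,0,0]],[[0,0,0],[0,0,0]]]' 30
```

```text
clock: 21.9
eef_pos: [0.4439, 0.0076, 0.0122]
tool_rot: [0.033, 0.999, -0.0, -0.0]
ft_force: [-0.5, 0.3, -2.4]
grip_width: 0.0529
grasp_force: 64.3
clock: 22.28
eef_pos: [0.4441, 0.0076, 0.0116]
tool_rot: [0.033, 0.999, -0.0, 0.0]
ft_force: [-4.2, 0.6, 11.3]
grip_width: 0.0524
grasp_force: 65.9
```

```bash
python3 -m creep '[[[0,0,0],[0,0,0]],[[0,0,0],[0,0,0]],[[0,0,0],[0,0,0]],[[0,0,0],[0,0,0]],[[0,0,-10],[0,0,0]],[[0,0,-50],[0,0,0]],[[0,0,-60],[0,0,0]],[[0,0,-50],[0,0,0]]]' 75
python3 -m creep '[[[0,0,0],[0,0,0.187]],[[0,0,0],[0,0,0.187]],[[0,0,0],[0,0,0.187]],[[0,0,0],[0,0,0.187]],[[0,0,0],[0,0,0.187]],[[0,0,0],[0,0,0.187]],[[0,0,0],[0,0,0.187]],[[0,0,0],[0,0,0.187]],[[0,0,0],[0,0,0.075]],[[0,0,0],[0,0,0]],[[0,0,0],[0,0,0]]]' 60
python3 - <<'E'
from h import *
p=cam("wrist"); cv2.imwrite("pics/w6.png",p["image"])
g=cv2.cvtColor(p["image"],cv2.COLOR_BGR2HSV); m=cv2.inRange(g,(22,100,100),(35,255,255))
k,l,s,c=cv2.connectedComponentsWithStats(m); i=1+np.argmax(s[1:,4]); print(s[i],c[i])
w=world(p,c[i],z=.034); print(w,world(p,c[i]))
box=cv2.boxPoints(cv2.minAreaRect(np.argwhere(l==i)[:,::-1].astype(np.float32)))
B=[world(p,b,z=.034) for b in box]; print([np.round(np.arctan2(*(B[j+1]-B[j])[1::-1]),3) for j in range(3)],[np.linalg.norm(B[j+1]-B[j]).round(4) for j in range(3)])
for r in vision.place_of(p,"module_center"): print(r,world(p,r["position"],z=.019))
go([w[0],w[1],.0135],-.067)
E
```

```text
clock: 23.28
eef_pos: [0.4443, 0.0076, 0.1833]
tool_rot: [0.033, 0.999, 0.0, 0.001]
ft_force: [1.1, 0.2, -1.0]
grip_width: 0.0749
grasp_force: 0.0
clock: 24.65
eef_pos: [0.444, 0.0076, 0.1806]
tool_rot: [0.73, 0.684, 0.0, 0.0]
ft_force: [-0.8, -0.4, 0.4]
grip_width: 0.0602
grasp_force: 0.0
[270 180  19  28 519] [278.98651252 193.26204239]
[0.44301395 0.00804312 0.034     ] [0.44300935 0.00795711 0.033684  ]
[np.float64(-0.065), np.float64(-1.625), np.float64(3.077)] [np.float64(0.0182), np.float64(0.0287), np.float64(0.0188)]
{'position': [277.4, 191.2], 'score': 0.67} [0.44123662 0.00636717 0.019     ]
turn [ 0.    -0.     0.002] shift after [  0.4  -1.  167. ] shift before [  0.4  -1.1 167. ] pos [0.444  0.0076 0.1805] q6 [ 0.02  0.16 -0.23  1.18 -0.    1.65] clock 24.75
```

View pics/w6.png

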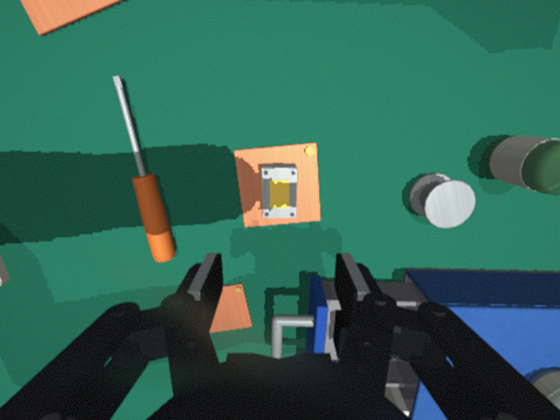

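The module lies flat in the middle of the plate at px (279,193), with yaw -0.065. The tool is already aligned across its long sides.

```bash
python3 -m creep '[[[0.5,-1,45],[0,0,0]],[[0,0,45],[0,0,0]],[[0,0,40],[0,0,0]],[[0,0,25],[0,0,0]],[[0,0,10],[0,0,0]],[[0,0,0],[0,0,0]]]' 60
python3 -m creep '[[[0,0,0],[0,0,0]],[[0,0,0],[0,0,0]],[[0,0,0],[0,0,0]],[[0,0,0],[0,0,0]]]' 15
```

```text
clock: 25.5
eef_pos: [0.4429, 0.0082, 0.0152]
tool_rot: [0.73, 0.683, -0.0, -0.0]
ft_force: [0.1, 0.3, -0.5]
grip_width: 0.0599
grasp_force: 0.0
clock: 26.0
eef_pos: [0.4445, 0.0082, 0.0168]
tool_rot: [0.73, 0.683, 0.001, 0.001]
ft_force: [-0.6, -0.7, 5.2]
grip_width: 0.0351
grasp_force: 61.0
```

```bash
python3 -m creep '[[[0,0,-20],[0,0,0]],[[0,0,-40],[0,0,0]],[[0,0,-45],[0,0,0]],[[0,0,-45],[0,0,0]],[[36,9,-30],[0,0,0]],[[36,9,0],[0,0,0]],[[36,9,0],[0,0,0]],[[36,9,0],[0,0,0]],[[36,9,0],[0,0,0]],[[36,9,0],[0,0,0]],[[0,0,0],[0,0,0]],[[0,0,0],[0,0,0]]]' 15
python3 - <<'E'
from h import *
p=cam("wrist"); cv2.imwrite("pics/w7.png",p["image"])
for q in "nest fixture hood_hinge".split():
    for r in vision.place_of(p,q)[:3]: print(q,r["score"],r["position"],world(p,r["position"]),world(p,r["position"],z=.03))
go([.512,.298,.2],-.085)
E
```

```text
clock: 27.5
eef_pos: [0.5104, 0.2197, 0.1948]
tool_rot: [0.73, 0.684, -0.001, -0.0]
ft_force: [0.0, -0.6, -2.5]
grip_width: 0.0349
grasp_force: 60.6
nest 0.84 [275.3, 114.3] [0.51046953 0.29715795 0.02927158] [0.51047779 0.29716157 0.03      ]
fixture 0.68 [347.6, 114.9] [0.58320057 0.29180927 0.0286932 ] [0.5829063  0.29183847 0.03      ]
hood_hinge 0.78 [366.2, 119.3] [0.60002914 0.28659739 0.03570164] [0.60166226 0.28636811 0.03      ]
turn [-0.     0.     0.018] shift after [78.6 -5.7 -4.5] shift before [78.7 -4.3 -4.5] pos [0.511  0.2192 0.1955] q6 [ 0.41  0.37  0.09  1.29 -0.    2.04] clock 27.7
```

View pics/w7.png

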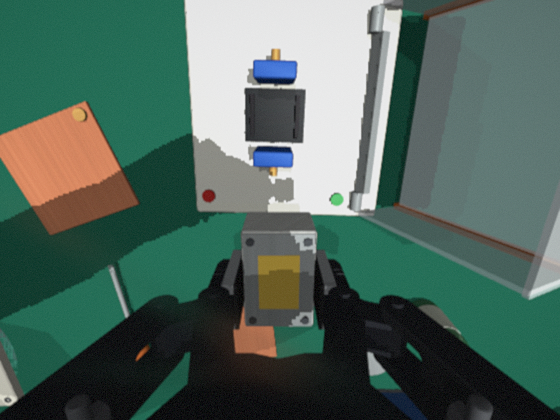

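The picture shows the black nest at px (275,115) between the blue blocks at (275,70) and (273,157). The module hangs level in the fingers.

```bash
cat > nest.py <<'E'
from h import *
p=cam("wrist"); z=p["z_map"]; K=p["K"]; T=np.array(p["tool_from_camera"]); o=p["obs"]
Rt=R.from_quat(o["tool_rot"]).as_matrix()
v,u=np.mgrid[:420,:560]; C=np.stack([(u-K[0,2])/K[0,0]*z,(v-K[1,2])/K[1,1]*z,z],-1)
W=(C@T[:3,:3].T+T[:3,3])@Rt.T+o["eef_pos"]
b,g,r=[p["image"][...,i].astype(int) for i in range(3)]
near=(z>0)&(np.hypot(W[...,0]-.511,W[...,1]-.297)<.075)
top=near&(b>r+50)&(b>g+30)&(W[...,2]>.076)&(W[...,2]<.086)
k,l,s,c=cv2.connectedComponentsWithStats(top.astype(np.uint8)); cs=[]
for i in range(1,k):
    if s[i,4]>60:
        P=W[l==i]; m=(np.percentile(P[:,:2],2,0)+np.percentile(P[:,:2],98,0))/2; cs.append(m); print("block",s[i],P.mean(0).round(4),np.ptp(P,0).round(4),m.round(4))
blk=(near&(np.maximum(np.maximum(b,g),r)<70)&(W[...,2]<.045)).astype(np.uint8)
k,l,s,c=cv2.connectedComponentsWithStats(blk); i=1+np.argmax(s[1:,4])
P=W[l==i]; rc=cv2.minAreaRect(P[:,:2].astype(np.float32)*1000); print("black",s[i],P.mean(0).round(4),rc)
f=(z>0)&(abs(W[...,2]-.03)<.005)&(np.minimum(np.minimum(b,g),r)>85)
E=[]
for row in range(5,130,5):
    uu=np.nonzero(f[row,150:260])[0]
    if len(uu): E.append(world(p,(150+uu[0],row),z=.03))
E=np.array(E); q=np.polyfit(E[:,1],E[:,0],1); print("front edge yaw",-np.arctan(q[0]),"res",np.std(E[:,0]-np.polyval(q,E[:,1])),"x at y=.297",np.polyval(q,.297))
if len(cs)==2: d=cs[0]-cs[1]; print("blocks mid",(cs[0]+cs[1])/2,"dist",np.linalg.norm(d),"yaw",np.arctan2(-d[0],d[1]))
# held module label
m=cv2.inRange(cv2.cvtColor(p["image"],cv2.COLOR_BGR2HSV),(20,80,50),(38,255,255)); m[:245]=0;m[320:]=0;m[:,:250]=0;m[:,310:]=0
ys,xs=np.nonzero(m); print("label",xs.mean(),ys.mean(),world(p,(xs.mean(),ys.mean())))
print(o["eef_pos"],o["clock"])
E
python3 nest.py
```

```text
block [252  60  44  19 767] [0.5129 0.3322 0.0786] [0.0354 0.0154 0.0052] [0.5128 0.3322]
block [252 150  40  17 617] [0.5061 0.2605 0.0786] [0.0348 0.0162 0.0047] [0.5061 0.2604]
black [ 245   89   51   52 1530] [0.497  0.2979 0.0299] ((505.6767578125, 296.30023193359375), (49.292938232421875, 51.81889724731445), 86.09504699707031)
front edge yaw -0.09157940613246017 res 0.0002760286427147981 x at y=.297 0.42611314191602523
blocks mid [0.50948572 0.29628884] dist 0.07207063582421225 yaw -0.09307213427001645
label 278.4630630630631 281.1945945945946 [0.50922751 0.21962725 0.21260938]
[0.51095658 0.21915884 0.19546964] 27.7
```

```bash
python3 -m creep '[[[26,-2.4,0],[0,0,0.025]],[[26,-2.4,0],[0,0,0]],[[25,-2.3,20],[0,0,0]],[[0,0,30],[0,0,0]],[[0,0,30],[0,0,0]],[[0,0,0],[0,0,0]],[[0,0,0],[0,0,0]],[[0,0,0],[0,0,0]]]' 15
python3 - <<'E'
from h import *
p=cam("wrist"); cv2.imwrite("pics/w8.png",p["image"]); np.save("z8.npy",p["z_map"])
go([.511,.2962,.0428],-.092)
E
```

```text
clock: 28.75
eef_pos: [0.5117, 0.2979, 0.1173]
tool_rot: [0.739, 0.674, 0.002, 0.0]
ft_force: [0.2, 0.3, -2.5]
grip_width: 0.0348
grasp_force: 60.6
turn [ 0.003 -0.002  0.001] shift after [-1.7 -0.4 74.3] shift before [-1.9 -0.6 74.3] pos [0.5116 0.2979 0.1171] q6 [0.53 0.49 0.06 1.14 0.   2.19] clock 28.8
```

View pics/w8.png

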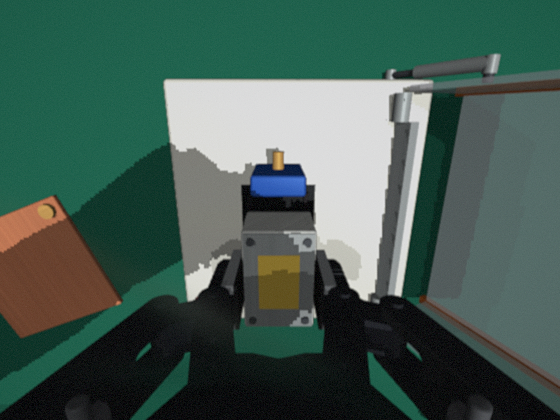

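Run:
```python
from h import *
p=cam("wrist"); z=p["z_map"]; K=p["K"]; T=np.array(p["tool_from_camera"])
v,u=np.mgrid[:420,:560]; C=np.stack([(u-K[0,2])/K[0,0]*z,(v-K[1,2])/K[1,1]*z,z],-1)
W=(C@T[:3,:3].T+T[:3,3])*1e3   # tool frame mm
b,g,r=[p["image"][...,i].astype(int) for i in range(3)]
m=(b>r+50)&(b>g+30)&(z>0)&(v<200)&(v>150)
h=p["obs"]["eef_pos"][2]*1e3-W[...,2]
t=m&(h>75); P=W[t]; print("block top: n",t.sum(),"x",np.percentile(P[:,0],[1,50,99]).round(1),"y",np.percentile(P[:,1],[1,50,99]).round(1),"h",np.median(h[t]))
mod=(z>0)&(W[...,2]<5)&(W[...,2]>-25)&(abs(W[...,1])<19)&(v>205)&(v<330)&(u>246)&(u<312); P=W[mod]; print("module x",np.percentile(P[:,0],[.5,99.5]).round(1),"y",np.percentile(P[:,1],[.5,50,99.5]).round(1),"z",np.percentile(P[:,2],[2,50,98]).round(1))
lab=mod&(b<r-40); P=W[lab]; print("label",np.percentile(P,[2,50,98],axis=0).round(1))
```

```text
block top: n 1175 x [28.4 35.4 41.9] y [-19.1  -2.   15.1] h 78.63311425954365
module x [-26.3  27. ] y [-17.6  -1.5  14.6] z [-18.  -16.6   1.4]
label [[-15.  -11.3 -18.1]
 [  0.2  -1.5 -17. ]
 [ 14.    7.8 -15.8]]
```

The left block and the module line up in the picture, at columns 277.5 and 279.5. Depth gives a correction of (-1.5, -0.5) mm in tool axes.

```bash
python3 -m creep '[[[-1.5,-0.5,10],[0,0,0]],[[0,0,15],[0,0,0]],[[0,0,15],[0,0,0]],[[0,0,12],[0,0,0]],[[0,0,8],[0,0,0]],[[0,0,4],[0,0,0]],[[0,0,0],[0,0,0]]]' 15; python3 -m creep '[[[0,0,2],[0,0,0]],[[0,0,2],[0,0,0]],[[0,0,2],[0,0,0]],[[0,0,0],[0,0,0]]]' 15
```

```text
clock: 29.72
eef_pos: [0.5098, 0.296, 0.0512]
tool_rot: [0.739, 0.674, -0.0, -0.0]
ft_force: [0.3, -0.1, -2.5]
grip_width: 0.0348
grasp_force: 60.7
clock: 30.22
eef_pos: [0.5097, 0.2959, 0.0451]
tool_rot: [0.739, 0.674, -0.0, -0.0]
ft_force: [0.1, 0.5, -2.4]
grip_width: 0.0348
grasp_force: 60.7
```

```bash
python3 -m creep '[[[0,0,1],[0,0,0]],[[0,0,1],[0,0,0]],[[0,0,0],[0,0,0]]]' 15; python3 -m creep '[[[0,0,1],[0,0,0]],[[0,0,0.5],[0,0,0]],[[0,0,0],[0,0,0]]]' 15
```

```text
clock: 30.6
eef_pos: [0.5097, 0.296, 0.0432]
tool_rot: [0.739, 0.674, -0.0, -0.0]
ft_force: [0.4, 0.5, -1.9]
grip_width: 0.0349
grasp_force: 60.7
clock: 30.98
eef_pos: [0.5099, 0.2961, 0.0429]
tool_rot: [0.739, 0.674, 0.0, 0.0]
ft_force: [-3.2, -1.4, 4.3]
grip_width: 0.0347
grasp_force: 61.6
```

```bash
python3 -m creep '[[[0,0,0],[0,0,0]],[[0,0,0],[0,0,0]],[[0,0,0],[0,0,0]],[[0,0,-10],[0,0,0]],[[0,0,-40],[0,0,0]],[[0,0,-50],[0,0,0]],[[0,0,-50],[0,0,0]],[[-40,0,0],[0,0,0]],[[-40,0,0],[0,0,0]],[[0,0,0],[0,0,0]],[[0,0,0],[0,0,0]]]' 55
python3 - <<'E'
from h import *
p=cam("wrist"); i=p["image"]; t=cam("top")["image"]
cv2.imwrite("pics/end.png",np.hstack([i[20:250,130:430],cv2.resize(t[80:280,120:450],(380,230))]))
m=cv2.inRange(cv2.cvtColor(i,cv2.COLOR_BGR2HSV),(22,100,100),(35,255,255)); m[200:]=0
k,l,s,c=cv2.connectedComponentsWithStats(m); j=1+np.argmax(s[1:,4]); print(s[j],world(p,c[j]))
print(bot.get_obs()["ft_force"])
E
```

```text
clock: 32.35
eef_pos: [0.5029, 0.2166, 0.1925]
tool_rot: [0.739, 0.674, 0.001, 0.0]
ft_force: [0.5, 0.2, 0.2]
grip_width: 0.0552
grasp_force: 0.0
[267  96  22  34 716] [0.50815801 0.29577941 0.05995662]
[-0.80918385  0.46122266  0.25840235]
```

View pics/end.png

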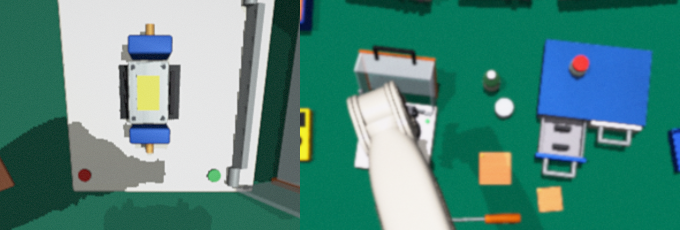

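The module sits flat in the nest at crop px (149,92), with its lid at z = 60 mm, between both blue blocks. The hood is open and the right drawer is shut.

```bash
python3 -c "
from workcell import workorder
print(workorder.job_done())"
```

```text
the job is handed in; nothing more can be done
None
```

I did every step in the required order and handed the job in at about 32 s of the 72 s allowed: the hood is open, the right drawer is shut, and the module lies flat in the nest, lid up. The hand-in call returned no verdict.

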